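# Load wooden balls into the finishing bowl with a scoop and jog it

## Robot

A 6-joint arm with a two-finger parallel gripper is mounted at the origin on the work surface. World frame = base frame: x ahead of the robot, y to its left, z up, the work surface at z = 0. Lengths are in m, angles in rad, forces in N, time in s.
With the tool pointing down it reaches from about 0.375 to 0.9 m from the base axis. Payload 3.1 kg.
Tool frame: the origin (TCP) lies on the centre line of the jaws, within the pads' length; the fingertips stand 8 mm ahead of it and the grasp point (between the pads) lies 11 mm behind it; z points along the fingers, y is the line along which they close (so a half turn about z gives the same grasp; the last joint's range is limited). The gripper opens to 87 mm and grips with 3 to 60 N. Pads are 19 mm wide; open, the fingers measure 117 mm over their backs; the gripper's body (75 mm by 190 mm) begins 51 mm behind the grasp point.
Start: joints at [-1.379, 0.527, 1.433, -0, 1.181, -0.178], TCP at [0.226, -0.583, 0.231] pointing down, gripper open.
Joint ranges: [-3.08, 3.08], [-0.75, 2.2], [0.22, 2.44], [-1.43, 4.57], [0, 2.65], [-2.85, 2.85]. Speed limits (rad/s): [2.79, 2.79, 3.14, 3.14, 3.14, 3.14].

## Interface

Orientations are given as a unit quaternion [x, y, z, w].
In Python, from rig import robot gives the robot as it stands. The module is installed in compiled form; this text tells all that it offers.
- The arm moves only by the tool send_rows, never from a script. Its argument "increments" is one flat list of numbers, 7 for each row, row after row: the turn, a rotation vector about the world's x, y, z in rad, then the shift along the world's x, y, z in cm, then the opening, from 0 (shut) to 1 (fully open). A call has 1 to 20 rows; each row shifts and turns the commanded pose from where the row before left it; what a row does not reach is not made up. A row lasts 1/12 s, in which the tool goes at most 41.7 mm and 7.16 degrees, less where a joint would pass 70% of its speed; a pose out of reach is approached as far as the arm can. A call is refused whole if a number of a shift passes 4.17 or a number of a turn 0.125, either way. A call with a gripper value outside its range is refused whole. The fingers move at their own pace and stop on an object; "newtons" is the grip in N (left out, the last holds). Time passes only in rows, so rows that do not move let the fingers close. It gives the time, the measured TCP pose, the force, the opening and the grip force at its end, in the units of the state.
- robot.get_obs(): the state, without advancing time (a new reading comes with each control period).
- robot.camera(name): name is "side" or "top" or "wrist"; returns a dict with "image" (480x640x3 uint8, red, green, blue), "range_z" (480x640 float32, m along the optical axis (not along the pixel's ray), 0 where there is no reading), "fx", "fy", "cx", "cy" (pixels), "dist_coeffs" ([k1, k2, p1, p2, k3] as OpenCV has them; the pictures are not rectified), "R" (3x3) and "t" (3): a world point X has camera coordinates R X + t. Camera axes: x right, y down, z forward; pixel columns grow to the right and rows downward; lengths in m; the calibration is good to about 2 mm. A picture is of the moment at which its call begins.
- robot.hand_in(): hands the job in; it is judged then, once.
The state is a dict: "time": time; "q": joint angles; "joint_velocities": joint speeds; "joint_torque": joint torques, N m; "position": TCP position; "tool_rot": TCP orientation; "ft_force": force on the tool from outside, world axes, zero at the start; "moment": the same for the moment, N m; "grip_width": finger opening in m; "grip_force": force on a finger pad.
Only numpy, scipy, OpenCV 4.12 (cv2) and the standard library are available. Lean on these libraries where they do the work, as an engineer would, in place of code of your own. Each camera call takes 0.05 s, during which the arm holds its last target. There are 200 camera calls.

## Task

Take the scoop from the cork mat and use it to scoop the wooden balls out of the stock bin and tip them into the bowl of the finishing machine: all five of them, without touching the balls with the fingers. Then lay the scoop back flat on the middle of the mat, and after that hold the machine's jog button fully down for a good two seconds and release it. Do not press the button earlier, and leave the other things on the table where they are.

Things in the scene. Friction and masses are not known exactly. Their poses are not given: they have to be found in the camera images.
- bin: Plywood stock bin, an open tray fixed to the table. Origin: centre of its underside, z up; outside 276 (x) x 140 (y) x 45 high. Its -x end faces roughly towards the robot; the balls lie in the half at that end, the other half is empty.
- bin_in (a point): Centre of the bin's inner floor (10 mm above the table), axes of the bin: inside 260 (x) x 124 (y), walls 35 above this floor and 8 thick; the two inner corners at the -x end are cut off at 45 degrees, 18 along each wall.
- scoop: Aluminium scoop with a wooden handle, about 155 g. Origin: underside of the pan's centre, z up. Flat-bottomed pan 94 (x) x 104 (y) outside, floor 2.5 thick, sides 34 high and 2 thick that begin 12 behind the lip, back wall 46 high at x = +45; the front, at x = -47, is open (the lip). The handle rises backwards from the back wall: a straight bar 18 wide (y) and 20 deep, its middle line from (x 45, z 46) to (x 165, z 98).
- scoop_grip (a point): Middle of the handle where it is well gripped, 100 behind (+x) and 70 above the scoop's origin; grip it from above across the 18 width (scoop y).
- scoop_lip (a point): Middle of the scoop's open front edge, at its underside, 47 in front (-x) of the scoop's origin.
- mat: Cork mat fixed to the table, 190 (x) x 160 (y) x 3 thick; origin at the centre of its underside. The scoop's pan lies on it at the start, the handle pointing away from the robot and reaching past its edge.
- machine: Bench finishing machine, fixed: a round white open bowl on a grey base, with a grey control box on its side towards the robot (-x). Origin: centre of the underside, below the bowl's centre. Bowl rim 115 above the table, outer radius 92. Control box 75 (x) x 90 (y) x 70 high, centred 135 from the bowl's centre along -x.
- bowl_in (a point): Centre of the bowl's inner floor (58 above the table); the bowl is 57 deep, inner radius about 81 at the floor and 87 at the rim.
- jog_top (a point): Centre of the top of the round black jog button (diameter 28) on top of the control box; it is pressed straight down.
- jog (a joint): Travel of the jog button in m: 0 up, 0.006 fully down. A spring button: it starts from a light force, needs 5 N when fully down, and springs back up when let go.
- ball0: A smooth lacquered wooden ball, origin at its centre, diameter 30, 11 g, rolls freely (five alike).
- ball1: A smooth lacquered wooden ball, origin at its centre, diameter 30, 11 g, rolls freely (five alike).
- ball2: A smooth lacquered wooden ball, origin at its centre, diameter 30, 11 g, rolls freely (five alike).
- ball3: A smooth lacquered wooden ball, origin at its centre, diameter 30, 11 g, rolls freely (five alike).
- ball4: A smooth lacquered wooden ball, origin at its centre, diameter 30, 11 g, rolls freely (five alike).
- glue: Bystander: white glue bottle, diameter 56, height 150. Origin at its underside, at mid length.
- tape: Bystander: roll of paper tape lying flat, outer diameter 100, height 25. Origin at its underside, at mid length.
- stick_a: Bystander: square wooden stick lying flat, 18 x 150 x 12. Origin at its underside, at mid length.
- panel: Bystander: plywood panel standing on edge, 12 x 70 x 110 high. Origin at its underside, at mid length.
- hammer: Bystander: hammer lying on the table. Origin at its underside, part way along it.

How it is judged:
By the outcome, as a careful person would: the job done as asked, in the order asked, and still so for the second after the job is handed in, with the robot touching nothing.
It also fails if it takes over 72 s, if anything falls off the work surface, if the arm or the gripper's body presses on something with over 40 N, if the wrist force passes 120 N, or if a joint passes its speed limit or range.

## Working session

There is one attempt and no reset: what is moved stays moved. The work goes in short steps, Python scripts to look and compute and a tool call to move; the robot and the scene stay as the last step left them, time stands still between calls to the robot, and variables do not carry over. Pictures are saved under pics/ and viewed, at most 10 in all, crops included, and the job is handed in when it is done.

Besides the shell and the picture viewer there is one more tool, called after "Request:" as a command line: name --argument value ..., lists and objects as JSON in quotes. send_rows: Moves the arm, as the interface text tells. Its arguments: {"type":"object","properties":{"increments":{"type":"array"},"newtons":{"type":"number"}},"required":["increments"]}

```bash
mkdir -p pics; cat > h.py <<'E'
import numpy as np, cv2
from rig import robot
def cam(n):
    c=robot.camera(n); c["K"]=np.array([[c["fx"],0,c["cx"]],[0,c["fy"],c["cy"]],[0,0,1.]]); c["R"]=np.array(c["R"]);c["t"]=np.array(c["t"]);c["d"]=np.array(c["dist_coeffs"],float)
    return c
def save(c,f): cv2.imwrite("pics/"+f,c["image"][...,::-1])
def plane(c,uv,z):
    p=cv2.undistortPoints(np.array(uv,float).reshape(-1,1,2),c["K"],c["d"]).reshape(-1,2)
    r=np.c_[p,np.ones(len(p))]@c["R"]; o=-c["R"].T@c["t"]
    return o+r*((z-o[2])/r[:,2])[:,None]
def cloud(c):
    v,u=np.mgrid[0:480,0:640]; uv=np.stack([u,v],-1).reshape(-1,1,2).astype(float)
    p=cv2.undistortPoints(uv,c["K"],c["d"]).reshape(-1,2)
    z=c["range_z"].reshape(-1,1); X=(np.c_[p,np.ones(len(p))]*z-c["t"])@c["R"]
    X[z[:,0]==0]=np.nan
    return X.reshape(480,640,3)
E
python3 - <<'E'
from h import *
for n in("top","side"):
    c=cam(n); save(c,n+"0.png"); print(n,-c["R"].T@c["t"],c["R"][2])
    np.save(n+"0.npy",cloud(c))
o=robot.get_obs();print(o)
E
```

```text
top [0.37757219 0.01847956 1.29578659] [ 0.16924451  0.01524751 -0.98545614]
side [ 0.50923804 -0.76784375  0.94736429] [ 0.07591802  0.66605211 -0.7420317 ]
{'time': 0.1, 'q': array([-1.37951467e+00,  5.28335041e-01,  1.43377559e+00, -1.11604439e-05,
        1.18138641e+00, -1.78500075e-01]), 'joint_velocities': array([ 0.00066394, -0.00042556, -0.00410342, -0.00021611,  0.00119798,
        0.00017018]), 'joint_torque': array([ 1.17601376e-04, -4.40986276e+01, -1.77151626e+01,  6.34631747e-02,
        5.33303479e-02, -4.36458856e-05]), 'position': array([ 0.22578338, -0.58210619,  0.22969246]), 'tool_rot': array([ 9.82955484e-01,  1.83841263e-01, -1.12455341e-05, -9.52138555e-04]), 'ft_force': array([ 0.16403147, -0.61993001, -0.59263964]), 'moment': array([-0.03337161,  0.03540513, -0.01160992]), 'grip_force': 0.0, 'grip_width': 0.0869786475695343}
```

View pics/top0.png

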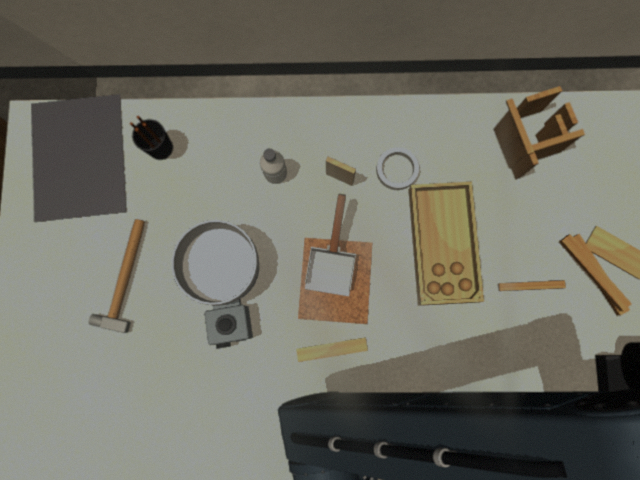

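View pics/side0.png

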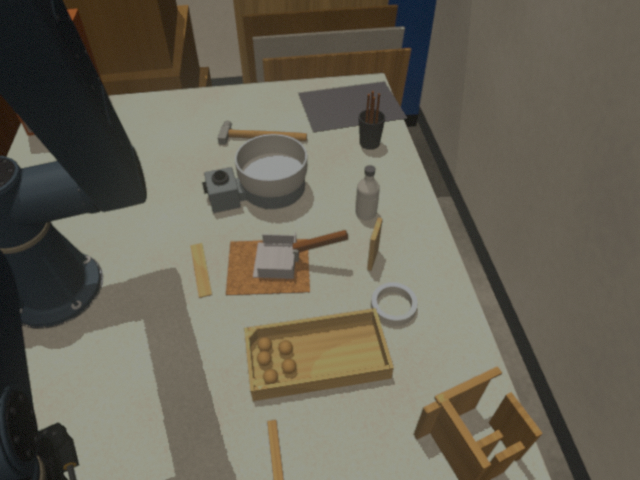

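The top view (up = +x, left = +y) shows the bin around (447,243) with five balls near (450,280). The scoop is at (332,271) with its handle tip at (341,197), the bowl is at (217,262), and the jog button is at (227,324). The tape (398,170), panel (341,170) and glue bottle (273,165) stand behind. The side view agrees.

```bash
cat > m.py <<'E'
from h import *
c=cam("top"); X=cloud(c); im=c["image"]; hsv=cv2.cvtColor(im,cv2.COLOR_RGB2HSV); save(c,"top1.png")
def box(u0,v0,u1,v1):
    m=np.zeros((480,640),bool); m[v0:v1,u0:u1]=1; return m
def rect(P,name):
    r=cv2.minAreaRect(P[:,:2].astype(np.float32)*1000); print(name,np.round(r[0],1),np.round(r[1],1),round(r[2],2),len(P))
Z=X[...,2]; H,S,V=[hsv[...,i].astype(int) for i in range(3)]
def blob(m):
    n,l,s,_=cv2.connectedComponentsWithStats(m.astype(np.uint8)); i=1+s[1:,4].argmax(); return l==i
rect(X[blob(box(400,170,495,315)&(Z>.036)&(Z<.055)&(H<35)&(S>70))],"bin rim")
mat=blob(box(285,225,385,335)&(H<18)&(S>110)&(V>90)&(Z<.015))
uv=np.argwhere(mat)[:,::-1]; rect(plane(c,uv,.003),"mat")
h=blob(box(300,180,380,255)&(H<18)&(S>90)&(Z>.035))
P=X[h]; print("handle z",P[:,2].min(),P[:,2].max())
d=np.linalg.svd(P-P.mean(0),full_matrices=False)[2][0]; d*=np.sign(d[0]); print("handle mean",P.mean(0),"dir",d,"yaw",np.degrees(np.arctan2(d[1],d[0])))
t=(P-P.mean(0))@d; print("ends",P.mean(0)+d*t.min(),P.mean(0)+d*t.max())
rect(X[box(290,235,370,310)&(S<60)&(Z>.006)&(Z<.07)],"pan")
for nm,b,z in(("bowl rim",(165,210,270,312),(.108,.122)),("ctrl",(195,295,260,350),(.062,.08)),("jogblk",(195,295,260,350),(.06,.1)),("tape",(370,140,425,195),(.015,.035)),("panel",(315,145,362,190),(.09,.12)),("glue",(255,140,295,190),(.1,.2)),("stick",(290,330,375,365),(.006,.02))):
    m=box(*b)&(Z>z[0])&(Z<z[1])
    if nm=="jogblk": m=m&(V<50)
    P=X[m]; rect(P,nm); print("   z",np.median(P[:,2]))
    if nm in("bowl rim","jogblk"): print("   circ",cv2.minEnclosingCircle(P[:,:2].astype(np.float32)*1000))
m=box(415,255,478,298)&(H<16)&(S>130)&(Z>.018)
m=m&(Z<.05)
m=cv2.erode(m.astype(np.uint8),np.ones((3,3)))
n,l,s,ce=cv2.connectedComponentsWithStats(m)
for i in range(1,n):
    if s[i,4]>8: print("ball",ce[i],s[i,4],plane(c,ce[i],.025)[0], "ztop",np.nanmax(Z[l==i]))
E
python3 m.py
```

```text
bin rim [ 572.6 -253.8] [276.3 141.4] 2.39 1486
mat [489.8 -15.8] [127.4 185.5] 85.25 1984
handle z 0.055942439620650014 0.11080742853648227
handle mean [ 0.6069406  -0.00558876  0.08163474] dir [ 0.90398108 -0.15421146  0.39879448] yaw -9.680979042729414
ends [0.55122108 0.00391652 0.05705388] [ 0.66785029 -0.01597943  0.10850527]
pan [512.9  27. ] [147.7 169.7] 89.91 698
bowl rim [524.9 259.6] [182.4 181.9] 39.49 675
   z 0.1129836320133781
   circ ((525.3699340820312, 259.65216064453125), 92.05846405029297)
ctrl [408.4 249. ] [111.2 106.3] 7.41 1213
   z 0.06867415074260541
jogblk [392.2 223.1] [61.5 58.4] 9.01 126
   z 0.08968675857682513
   circ ((393.47271728515625, 215.30874633789062), 37.41169738769531)
tape [ 745.  -153.7] [117.   98.9] 10.55 656
   z 0.023620494591503123
panel [737.  -15.2] [69.4 14.5] 65.87 226
   z 0.10750112539441556
glue [749.6 137.3] [40.8 43.7] 17.8 327
   z 0.11511803255252166
stick [338.1  10.2] [ 42.7 158.7] 11.12 99
   z 0.006904228478312934
```

```bash
python3 - <<'E'
from h import *
im=cv2.imread("pics/top0.png"); X=np.load("top0.npy")
a=cv2.resize(im[175:340,290:490],None,fx=3,fy=3,interpolation=cv2.INTER_CUBIC)
b=cv2.resize(im[290:355,195:260],None,fx=3,fy=3,interpolation=cv2.INTER_CUBIC)
a[:195,:195]=b
cv2.imwrite("pics/crop.png",a)
hsv=cv2.cvtColor(im,cv2.COLOR_BGR2HSV)
for p in[(437,270),(456,268),(434,288),(447,289),(465,284),(447,230),(310,245),(365,310),(338,220)]: print(p,hsv[p[1],p[0]],X[p[1],p[0]].round(4))
for v in range(306,346,3): print(v,X[v,205:252:4,2].round(3))
E
```

```text
(437, 270) [ 17 134 146] [ 0.5089 -0.2315  0.0355]
(456, 268) [ 18 129 150] [ 0.5127 -0.2738  0.0381]
(434, 288) [ 18 127 148] [ 0.4683 -0.2226  0.0366]
(447, 289) [ 18 131 146] [ 0.4659 -0.2521  0.0339]
(465, 284) [ 19 133 146] [ 0.4763 -0.2917  0.0392]
(447, 230) [ 27  98 148] [ 0.6053 -0.2645  0.0082]
(310, 245) [ 13 131 132] [ 0.5753  0.0565 -0.0015]
(365, 310) [ 12 136 131] [ 0.4221 -0.0693 -0.002 ]
(338, 220) [ 11 105 109] [ 0.6173 -0.0085  0.0852]
306 [ 0.003 -0.001  0.04   0.039  0.04   0.041  0.037  0.064  0.07   0.068
  0.055 -0.002]
309 [-0.002 -0.002  0.037  0.069  0.067  0.069  0.068  0.071  0.069  0.068
  0.063  0.001]
312 [0.07  0.061 0.069 0.064 0.067 0.071 0.066 0.064 0.068 0.073 0.065 0.01 ]
315 [0.073 0.068 0.066 0.069 0.07  0.082 0.083 0.065 0.07  0.071 0.065 0.01 ]
318 [0.069 0.071 0.07  0.064 0.081 0.09  0.076 0.076 0.069 0.072 0.072 0.018]
321 [-0.003  0.067  0.069  0.075  0.09   0.088  0.092  0.082  0.064  0.07
  0.071  0.02 ]
324 [-0.007  0.07   0.069  0.077  0.095  0.089  0.092  0.074  0.071  0.069
  0.07   0.032]
327 [-0.002  0.067  0.067  0.076  0.091  0.09   0.089  0.078  0.072  0.07
  0.067  0.039]
330 [-0.003  0.071  0.065  0.084  0.08   0.093  0.081  0.08   0.068  0.067
  0.068  0.047]
333 [-0.007  0.071  0.069  0.068  0.081  0.078  0.081  0.075  0.069  0.068
  0.067  0.05 ]
336 [-0.     0.065  0.068  0.067  0.067  0.068  0.066  0.073  0.065  0.066
  0.068  0.058]
339 [-0.004  0.069  0.069  0.069  0.072  0.07   0.068  0.066  0.068  0.068
  0.037 -0.001]
342 [-0.003  0.065  0.07   0.069  0.067  0.062  0.043 -0.001  0.002 -0.
 -0.    -0.001]
345 [-0.003 -0.001 -0.003  0.055  0.056  0.055  0.042 -0.001 -0.004  0.007
 -0.002  0.001]
```

View pics/crop.png

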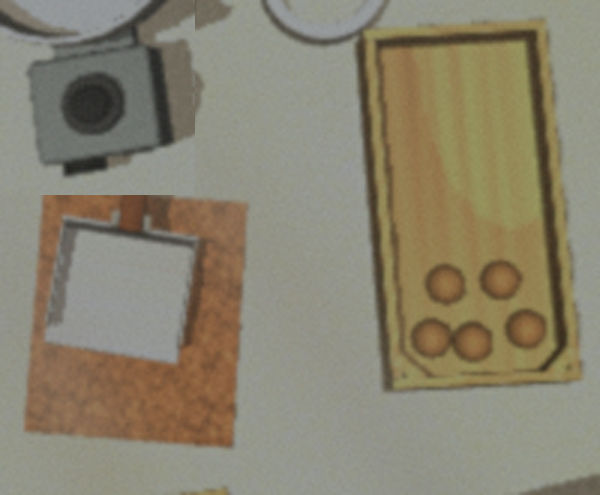

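The crop shows the pan's lip towards −x and the scoop yawed relative to the mat. The balls sit at crop px (445,284), (500,280), (432,337), (472,341) and (526,328). The jog centre is at inset (93,103), i.e. about (225.7,324) in the full image.

```bash
python3 - <<'E'
from h import *
c=cam("top")
f=lambda L:(np.array(L)+.5)/3-.5+[290,175]
m=plane(c,np.r_[[(305,238.)],f([(248,203),(232,446),(25,431)])],.003); print("mat",m[:,:2].round(4),m.mean(0)[:2])
for i in range(4): d=m[(i+1)%4]-m[i]; print(np.linalg.norm(d).round(4),np.degrees(np.arctan2(d[1],d[0])).round(1))
b=plane(c,f([(445,284),(500,280),(432,337),(472,341),(526,328)]),.025)
y=np.radians(2.39); R=np.array([[np.cos(y),np.sin(y)],[-np.sin(y),np.cos(y)]])
print("balls in bin",((b[:,:2]-[.5726,-.2538])@R.T*1000).round(1).tolist())
print("jog",plane(c,[(225.9,324.2)],.09))
l=plane(c,f([(45,342),(181,363)]),.005);print("lip corners",l[:,:2],l.mean(0))
bt=plane(c,f([(62,218),(199,238)]),.049);print("back top corners",bt[:,:2],bt.mean(0))
X=np.load("top0.npy"); print("binrim z",np.nanmedian(X[190:300,412,2]))
E
```

```text
mat [[ 0.5914  0.068 ]
 [ 0.5791 -0.09  ]
 [ 0.3917 -0.0727]
 [ 0.4046  0.0852]] [ 0.49170428 -0.00237786]
0.1585 -94.5
0.1882 174.7
0.1585 85.3
0.1876 -5.3
balls in bin [[-60.3, 20.5], [-59.5, -21.3], [-99.9, 33.8], [-104.5, 4.0], [-96.8, -37.4]]
jog [[0.39206334 0.23530693 0.09      ]]
lip corners [[ 0.4722573   0.06941769]
 [ 0.45499027 -0.03507416]] [0.46362379 0.01717176 0.005     ]
back top corners [[ 0.56223911  0.05428595]
 [ 0.54575653 -0.04864061]] [0.55399782 0.00282267 0.049     ]
binrim z 0.0022187836379775642
```

Request:
send_rows --increments '[0, 0, -0.0284, 2.01, 3.03, 0, 1, 0, 0, -0.0284, 2.01, 3.03, 0, 1, 0, 0, -0.0284, 2.01, 3.03, 0, 1, 0, 0, -0.0284, 2.01, 3.03, 0, 1, 0, 0, -0.0284, 2.01, 3.03, 0, 1, 0, 0, -0.0284, 2.01, 3.03, 0, 1, 0, 0, -0.0284, 2.01, 3.03, 0, 1, 0, 0, -0.0284, 2.01, 3.03, 0, 1, 0, 0, -0.0284, 2.01, 3.03, 0, 1, 0, 0, -0.0284, 2.01, 3.03, 0, 1, 0, 0, -0.0284, 2.01, 3.03, 0, 1, 0, 0, -0.0284, 2.01, 3.03, 0, 1, 0, 0, -0.0284, 2.01, 3.03, 0, 1, 0, 0, -0.0284, 2.01, 3.03, 0, 1, 0, 0, -0.0284, 2.01, 3.03, 0, 1, 0, 0, -0.0284, 2.01, 3.03, 0, 1, 0, 0, -0.0284, 2.01, 3.03, 0, 1, 0, 0, -0.0284, 2.01, 3.03, 0, 1, 0, 0, -0.0284, 2.01, 3.03, 0, 1, 0, 0, 0, 0, 0, 0, 1]' --newtons 60

```text
time: 1.87
position: [0.611, -0.0016, 0.2305]
tool_rot: [0.997, -0.083, 0.002, -0.001]
ft_force: [0.5, 0.7, -0.3]
grip_width: 0.087
grip_force: 0.0
```

```bash
cat >> h.py <<'E'
from scipy.spatial.transform import Rotation as Ro
def st():
    o=robot.get_obs(); r=Ro.from_quat(o["tool_rot"]).as_matrix()
    print("t",round(o["time"],2),"p",o["position"].round(4),"q",o["q"].round(2),"yaw_x",round(np.degrees(np.arctan2(r[1,0],r[0,0])),2),"toolz",r[:,2].round(3),"F",o["ft_force"].round(1),"w",round(o["grip_width"],4),"g",round(o["grip_force"],1)); return o
E
python3 - <<'E'
from h import *
st(); c=cam("wrist"); save(c,"w0.png")
X=cloud(c); Z=X[...,2]; 
m=(Z>.06)&(Z<.125)&(X[...,0]>.57)&(X[...,0]<.72)&(abs(X[...,1])<.04)
P=X[m]; print(len(P)); 
l=cv2.fitLine(P[:,:2].astype(np.float32),cv2.DIST_HUBER,0,.01,.01).ravel(); print(l,np.degrees(np.arctan(l[1]/l[0])), "y at .608:",l[3]+(0.608-l[2])*l[1]/l[0], P[:,0].max())
E
```

```text
t 1.87 p [ 0.611  -0.0016  0.2305] q [-0.19  0.51  1.47  0.    1.16  1.55] yaw_x -9.47 toolz [ 0.004  0.002 -1.   ] F [ 0.5  0.7 -0.3] w 0.087 g 0.0
3140
[ 0.98031986 -0.19741562  0.6307035  -0.00951807] -11.385872 y at .608: -0.004946058 0.7199817105315988
```

Request:
send_rows --increments '[0, 0, 0, -0.3, -0.4, -2, 1, 0, 0, 0, 0, 0, -2.5, 1, 0, 0, 0, 0, 0, -2.5, 1, 0, 0, 0, 0, 0, -2.5, 1, 0, 0, 0, 0, 0, -2.5, 1, 0, 0, 0, 0, 0, -2, 1, 0, 0, 0, 0, 0, -1.5, 1, 0, 0, 0, 0, 0, -0.85, 1, 0, 0, 0, 0, 0, -0.5, 1, 0, 0, 0, 0, 0, 0, 1, 0, 0, 0, 0, 0, 0, 0, 0, 0, 0, 0, 0, 0, 0, 0, 0, 0, 0, 0, 0, 0, 0, 0, 0, 0, 0, 0, 0, 0, 0, 0, 0, 0, 0, 0, 0, 0, 0, 0, 0, 0, 0, 0, 0, 0, 0, 0, 0, 0, 0, 0, 0, 0, 0, 0, 0]'

```text
time: 3.42
position: [0.6048, -0.011, 0.0621]
tool_rot: [0.996, -0.085, 0.0, 0.0]
ft_force: [-0.2, 0.5, -0.2]
grip_width: 0.0415
grip_force: 0.0
```

```bash
python3 - <<'E'
from h import *
st()
E
```

```text
t 3.42 p [ 0.6048 -0.011   0.0621] q [-0.2   0.73  1.61  0.    0.81  1.54] yaw_x -9.72 toolz [ 0. -0. -1.] F [-0.2  0.5 -0.2] w 0.0415 g 0.0
```

Request:
send_rows --increments '[0, 0, 0, 0.3, 0.5, 0, 0.5, 0, 0, 0, 0, 0, 0, 0.4, 0, 0, 0, 0, 0, 0, 0, 0, 0, 0, 0, 0, 0, 0, 0, 0, 0, 0, 0, 0, 0, 0, 0, 0, 0, 0, 0, 0, 0, 0, 0, 0, 0, 0, 0, 0, 0, 0, 0, 0, 0, 0, 0, 0, 0, 0, 0, 0, 0, 0, 0, 0, 0, 0, 0, 0]'

```text
time: 4.25
position: [0.6077, -0.006, 0.062]
tool_rot: [0.996, -0.085, -0.0, -0.0]
ft_force: [-0.1, -0.7, -0.1]
grip_width: 0.0171
grip_force: 60.0
```

```bash
python3 - <<'E'
from h import *
st()
E
```

```text
t 4.25 p [ 0.6077 -0.006   0.062 ] q [-0.19  0.73  1.6  -0.    0.81  1.55] yaw_x -9.73 toolz [-0.  0. -1.] F [-0.1 -0.7 -0.1] w 0.0171 g 60.0
```

Request:
send_rows --increments '[0, 0, 0, 0, 0, 0.5, 0, 0, 0, 0, 0, 0, 1.5, 0, 0, 0, 0, 0, 0, 2, 0, 0, 0, 0, 0, 0, 2, 0, 0, 0, 0, 0, 0, 2, 0, 0, 0, 0.0211, 1.15, -2.415, 0, 0, 0, 0, 0.0211, 1.15, -2.415, 0, 0, 0, 0, 0.0211, 1.15, -2.415, 0, 0, 0, 0, 0.0211, 1.15, -2.415, 0, 0, 0, 0, 0.0211, 1.15, -2.415, 0, 0, 0, 0, 0.0211, 1.15, -2.415, 0, 0, 0, 0, 0.0211, 1.15, -2.415, 0, 0, 0, 0, 0.0211, 1.15, -2.415, 0, 0, 0, 0, 0.0211, 1.15, -2.415, 0, 0, 0, 0, 0.0211, 1.15, -2.415, 0, 0, 0, 0, 0, 0, 0, 0, 0, 0, 0, 0, 0, 0, 0, 0]'

```text
time: 5.67
position: [0.7227, -0.2492, 0.1415]
tool_rot: [1.0, 0.019, -0.0, -0.0]
ft_force: [0.4, 1.0, -1.5]
grip_width: 0.0176
grip_force: 60.0
```

```bash
python3 - <<'E'
from h import *
st(); c=cam("side"); save(c,"s1.png"); X=cloud(c); 
d=cam("top"); save(d,"t1.png"); Y=cloud(d)
s=cv2.cvtColor(d["image"],cv2.COLOR_RGB2HSV)[...,1]
y=np.radians(2.39);R=np.array([[np.cos(y),np.sin(y)],[-np.sin(y),np.cos(y)]])
B=(Y[...,:2]-[.5726,-.2538])@R.T
m=(s<60)&(Y[...,2]>.055)&(Y[...,2]<.11)&(abs(B[...,0])<.13)&(abs(B[...,1])<.08)
P=np.c_[B[m],Y[m][:,2]]; print(len(P),P.min(0),P.max(0))
f=P[abs(P[:,1])<.035]
f=f[(f[:,0]<np.percentile(f[:,0],80))]; k=np.polyfit(f[:,0],f[:,2],1); print("pitch",np.degrees(np.arctan(k[0])),np.polyval(k,f[:,0].min()))
r=cv2.minAreaRect(P[:,:2].astype(np.float32)*1000);print(r)
E
```

```text
t 5.67 p [ 0.7227 -0.2492  0.1415] q [-0.48  0.81  1.1   0.    1.23  1.05] yaw_x 2.21 toolz [-0.  0. -1.] F [ 0.4  1.  -1.5] w 0.0176 g 60.0Traceback (most recent call last):
  File "<stdin>", line 8, in <module>
    return umr_minimum(a, axis, None, out, keepdims, initial, where)
ValueError: zero-size array to reduction operation minimum which has no identity
```

View pics/s1.png

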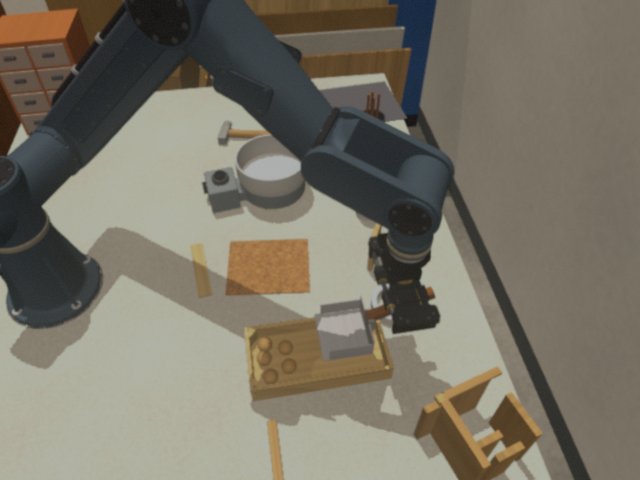

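The side view shows the scoop held level over the bin, pan at px (345,328). The balls are untouched near (275,360). I'll measure pitch and offset from the side depth.

```bash
cat > pan.py <<'E'
from h import *
st(); c=cam("side"); X=cloud(c); s=cv2.cvtColor(c["image"],cv2.COLOR_RGB2HSV)[...,1]
y=np.radians(2.39);R=np.array([[np.cos(y),np.sin(y)],[-np.sin(y),np.cos(y)]])
B=np.dstack([(X[...,:2]-[.5726,-.2538])@R.T,X[...,2]])
m=(s<60)&(B[...,2]>.02)&(abs(B[...,0])<.13)&(abs(B[...,1])<.075); 
P=B[m]*1000; print(len(P),np.percentile(P,[1,99],axis=0).round(1))
zf=np.percentile(P[:,2],30); f=P[(abs(P[:,1])<35)&(abs(P[:,2]-np.median(P[abs(P[:,1])<35][:,2]))<8)]
k=np.linalg.lstsq(np.c_[f[:,:2],np.ones(len(f))],f[:,2],rcond=None)[0]; print("slopes deg",np.degrees(np.arctan(k[:2])),"z floor mean",f.mean(0),"lip x",np.percentile(f[:,0],1))
r=cv2.minAreaRect(P[:,:2].astype(np.float32)); print(r)
E
python3 pan.py
```

```text
t 5.77 p [ 0.722  -0.2467  0.1415] q [-0.48  0.81  1.11  0.    1.23  1.05] yaw_x 2.34 toolz [-0.002  0.002 -1.   ] F [ 0.7  0.8 -2.1] w 0.0173 g 60.0
16842 [[-78.2 -56.2  83.4]
 [128.9  74.3 606. ]]
slopes deg [0.63785147 2.22378586] z floor mean [ 51.59785094  -4.37261833 456.72793523] lip x -4.864914110392361
((21.323287963867188, 0.05657196044921875), (149.87490844726562, 217.34080505371094), 89.99879455566406)
```

```bash
sed -i 's/B\[...,2\]>.02)/B[...,2]>.07)\&(B[...,2]<.14)\&(B[...,0]<.1)/' pan.py; python3 pan.py
```

```text
t 5.82 p [ 0.722  -0.2462  0.1416] q [-0.47  0.81  1.11  0.    1.23  1.05] yaw_x 2.39 toolz [-0.002  0.001 -1.   ] F [ 0.  -0.9 -1.4] w 0.0174 g 60.0
2842 [[  6.4 -50.9  82.1]
 [ 97.4  53.1 130. ]]
slopes deg [ 0.38475797 -1.00496949] z floor mean [50.84524718  1.12804963 85.96718103] lip x 6.086301038491194
((52.51151657104492, 0.7615852355957031), (94.8447265625, 108.1216812133789), 0.3124479055404663)
```

Request:
send_rows --increments '[0, 0, 0, 0, -0.1, -1.5, 0, 0, 0, 0, 0, 0, -1.5, 0, 0, 0, 0, 0, 0, -1.5, 0, 0, 0, 0, 0, 0, -1.2, 0, 0, 0, 0, 0, 0, -0.8, 0, 0, 0, 0, 0, 0, -0.4, 0, 0, 0, 0, 0, 0, -0.15, 0, 0, 0, 0, 0, 0, -0.1, 0, 0, 0, 0, 0, 0, -0.1, 0, 0, 0, 0, 0, 0, 0, 0, 0, 0, 0, 0, 0, 0, 0]'

```text
time: 6.78
position: [0.7232, -0.2487, 0.0704]
tool_rot: [1.0, 0.021, 0.001, 0.0]
ft_force: [-0.3, 0.0, -1.1]
grip_width: 0.0175
grip_force: 60.0
```

Request:
send_rows --increments '[0, 0, 0, 0, 0, -0.1, 0, 0, 0, 0, 0, 0, -0.1, 0, 0, 0, 0, 0, 0, 0, 0, 0, 0, 0, 0, 0, 0, 0]'

```text
time: 7.12
position: [0.7236, -0.2488, 0.0689]
tool_rot: [1.0, 0.021, 0.001, 0.0]
ft_force: [0.5, -0.6, 4.2]
grip_width: 0.0174
grip_force: 60.0
```

```bash
sed -i 's/\[...,2\]>.07)/[...,2]>.004)/' pan.py; python3 pan.py
```

```text
t 7.12 p [ 0.7236 -0.2488  0.0689] q [-0.48  0.89  1.14  0.    1.1   1.05] yaw_x 2.36 toolz [ 0.002 -0.001 -1.   ] F [ 0.5 -0.6  4.2] w 0.0174 g 60.0
2438 [[  7.4 -53.7  10.2]
 [ 98.5  52.   58. ]]
slopes deg [-0.00605235  0.36968348] z floor mean [52.35906025 -0.43762487 13.98388135] lip x 7.207467049278914
((6.1545867919921875, -5.780097961425781), (187.9307861328125, 135.81210327148438), 0.17711859941482544)
```

Request:
send_rows --increments '[0, 0, 0, -0.9, -0.037, 0, 0, 0, 0, 0, -0.9, -0.037, 0, 0, 0, 0, 0, -0.9, -0.037, 0, 0, 0, 0, 0, -0.9, -0.037, 0, 0, 0, 0, 0, -0.9, -0.037, 0, 0, 0, 0, 0, -0.54, -0.023, 0, 0, 0, 0, 0, -0.54, -0.023, 0, 0, 0, 0, 0, -0.54, -0.023, 0, 0, 0, 0, 0, -0.54, -0.023, 0, 0, 0, 0, 0, -0.54, -0.023, 0, 0, 0, 0, 0, -0.54, -0.023, 0, 0, 0, 0, 0, -0.54, -0.023, 0, 0]'

```text
time: 8.17
position: [0.642, -0.2527, 0.069]
tool_rot: [1.0, 0.021, 0.003, 0.001]
ft_force: [3.6, -0.2, 6.9]
grip_width: 0.0173
grip_force: 60.0
```

```bash
python3 pan.py; python3 - <<'E'
from h import *
c=cam("side"); cv2.imwrite("pics/s2.png",cv2.resize(c["image"][290:410,230:440,::-1],None,fx=3.5,fy=3.5))
E
```

```text
t 8.17 p [ 0.642  -0.2527  0.069 ] q [-0.54  0.8   1.38  0.    0.96  0.99] yaw_x 2.35 toolz [ 0.005 -0.002 -1.   ] F [ 3.6 -0.2  6.9] w 0.0173 g 60.0
2375 [[-71.6 -53.8   9.7]
 [ 57.8  51.6  81.9]]
slopes deg [-0.03886972  0.53104111] z floor mean [-27.40601371  -0.89737068  13.84604921] lip x -71.33824996875288
((10.319717407226562, -6.498931884765625), (140.0233917236328, 174.54957580566406), 87.64447021484375)
```

View pics/s2.png

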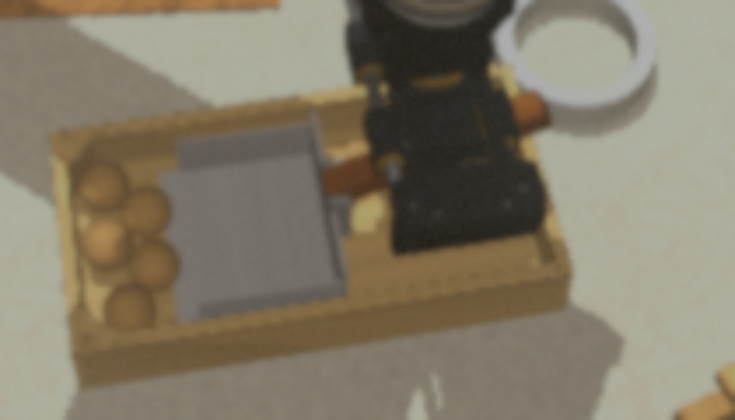

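The crop shows the balls packed between the lip (crop x≈170) and the −x wall, all in front of the pan. I'll push on.

Request:
send_rows --increments '[0, 0, 0, -0.5, -0.021, 0, 0, 0, 0, 0, -0.5, -0.021, 0, 0, 0, 0, 0, -0.5, -0.021, 0, 0, 0, 0, 0, -0.5, -0.021, 0, 0, 0, 0, 0, -0.5, -0.021, 0, 0, 0, 0, 0, -0.5, -0.021, 0, 0, 0, 0, 0, -0.5, -0.021, 0, 0, 0, 0, 0, -0.5, -0.021, 0, 0, 0, 0, 0, -0.4, -0.017, 0, 0, 0, 0, 0, -0.3, -0.012, 0, 0, 0, 0, 0, 0, 0, 0, 0]'

```text
time: 9.18
position: [0.597, -0.2548, 0.0693]
tool_rot: [1.0, 0.02, 0.005, 0.001]
ft_force: [7.7, 1.2, 4.8]
grip_width: 0.0174
grip_force: 60.0
```

```bash
python3 pan.py; python3 - <<'E'
from h import *
c=cam("side"); cv2.imwrite("pics/s3.png",cv2.resize(c["image"][290:410,230:440,::-1],None,fx=3.5,fy=3.5))
E
```

```text
t 9.18 p [ 0.597  -0.2548  0.0693] q [-0.58  0.76  1.49  0.    0.88  0.95] yaw_x 2.29 toolz [ 0.01  -0.003 -1.   ] F [7.7 1.2 4.8] w 0.0174 g 60.0
1643 [[-106.3  -54.1   10.5]
 [   1.7   51.2   66.8]]
slopes deg [0.67642549 0.14003017] z floor mean [-55.85255833  -3.24521192  14.00253956] lip x -99.4923614312585
((-21.76806640625, -9.039299011230469), (115.97216033935547, 188.4329833984375), 81.40895080566406)
```

View pics/s3.png

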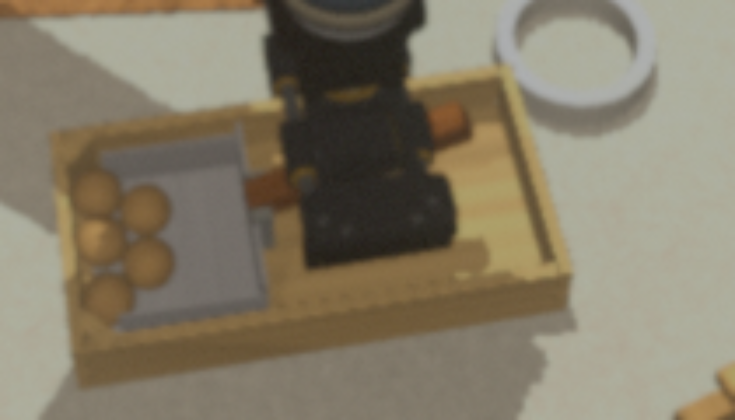

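The two front balls are clearly in the pan. The three at the wall are on or at the lip. I'll push the last few mm.

Request:
send_rows --increments '[0, 0, 0, -0.3, -0.012, 0, 0, 0, 0, 0, -0.3, -0.012, 0, 0, 0, 0, 0, -0.1, 0, 0, 0, 0, 0, 0, 0, 0, 0, 0]'

```text
time: 9.62
position: [0.5955, -0.2554, 0.0714]
tool_rot: [1.0, 0.019, 0.011, 0.003]
ft_force: [15.7, 5.2, 7.8]
grip_width: 0.0174
grip_force: 60.0
```

```bash
python3 - <<'E'
from h import *
st()
c=cam("side"); X=cloud(c); hsv=cv2.cvtColor(c["image"],cv2.COLOR_RGB2HSV); save(c,"s4.png")
y=np.radians(2.39);R=np.array([[np.cos(y),np.sin(y)],[-np.sin(y),np.cos(y)]])
B=np.dstack([(X[...,:2]-[.5726,-.2538])@R.T,X[...,2]])*1000
for (a,b) in[(97,193),(147,210),(101,241),(149,264),(110,297)]:
    u,v=int(230+a/3.5),int(290+b/3.5); n=B[v-5:v+6,u-5:u+6].reshape(-1,3); n=n[n[:,2]>25]
    A=np.c_[2*n,np.ones(len(n))]; s=np.linalg.lstsq(A,(n**2).sum(1),rcond=None)[0]
    print(s[:3].round(1),round(float(np.sqrt(s[3]+s[:3]@s[:3])),1),"ztop",np.percentile(n[:,2],95).round(1))
E
```

```text
t 9.62 p [ 0.5955 -0.2554  0.0714] q [-0.58  0.75  1.51  0.01  0.87  0.95] yaw_x 2.2 toolz [ 0.021 -0.005 -1.   ] F [15.7  5.2  7.8] w 0.0174 g 60.0
[-113.2   31.8   32.6] 11.6 ztop 43.8
[-86.3  16.   33.5] 11.1 ztop 44.8
[-113.     2.3   33.5] 11.3 ztop 44.4
[-89.2 -17.2  33.5] 11.2 ztop 43.8
[-112.   -34.4   33.4] 11.0 ztop 44.0
```

All five balls read the same height, and the front two are certainly on the pan floor, so all five are on the pan. The lip has reached the chamfers. Next I'll tilt the lip up.

Request:
send_rows --increments '[-0.003, 0.07, 0, 0.8, 0.03, 0, 0, -0.003, 0.08, 0, 0.5, 0.02, 0, 0, -0.003, 0.08, 0, 0.5, 0.02, 0.1, 0, -0.003, 0.08, 0, 0.5, 0.02, 0.2, 0, -0.002, 0.04, 0, 0.25, 0.01, 0.3, 0, 0, 0, 0, 0, 0, 0.5, 0, 0, 0, 0, 0, 0, 0.3, 0, 0, 0, 0, 0, 0, 0, 0]'

```text
time: 10.33
position: [0.6106, -0.2532, 0.0816]
tool_rot: [0.984, 0.02, -0.174, 0.003]
ft_force: [0.1, -0.0, -2.4]
grip_width: 0.0172
grip_force: 60.0
```

```bash
python3 - <<'E'
from h import *
st()
c=cam("side"); cv2.imwrite("pics/s5.png",cv2.resize(c["image"][270:410,230:440,::-1],None,fx=3.5,fy=3.5))
E
```

```text
t 10.33 p [ 0.6106 -0.2532  0.0816] q [-0.48  0.89  1.18 -0.18  1.39  1.1 ] yaw_x 2.36 toolz [-0.343 -0.013 -0.939] F [ 0.1 -0.  -2.4] w 0.0172 g 60.0
```

View pics/s5.png

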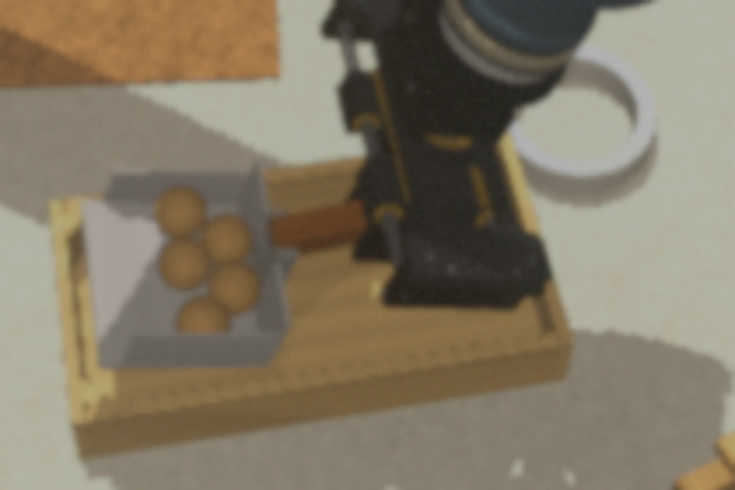

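All five balls are in the pan, rolled against the back wall, at crop px (180,210), (227,240), (184,262), (234,287) and (203,315). Lifting and carrying to the bowl.

Request:
send_rows --increments '[0, 0, 0, 0, 0, 1, 0, 0, 0, 0, 0, 0, 2, 0, 0, 0, 0, 0, 0, 3, 0, 0, 0, 0, 0, 0, 3, 0, 0, 0, 0, 0, 0, 3, 0, 0, 0, 0, 0, 0, 3, 0, 0, 0, 0, 0, 0, 2, 0, 0, 0, 0, 0.5, 1, 0, 0, 0, 0, 0, 0.5, 2, 0, 0, 0, 0, 0, 0.5, 3, 0, 0, 0, 0, 0, 0.5, 3, 0, 0, 0, 0, 0, 0.5, 3, 0, 0, 0, 0, 0, 0.5, 3, 0, 0, 0, 0, 0, 0.5, 3, 0, 0, 0, 0, 0, 0.5, 3, 0, 0, 0, 0, 0, 0.5, 3, 0, 0, 0, 0, 0, 0.5, 3, 0, 0, 0, 0, 0, 0.5, 3, 0, 0, 0, 0, 0, 0.5, 3, 0, 0, 0, 0, 0, 0.5, 3, 0, 0]'

```text
time: 12.05
position: [0.6754, 0.1089, 0.25]
tool_rot: [0.984, 0.02, -0.176, 0.003]
ft_force: [0.4, 0.2, -1.5]
grip_width: 0.018
grip_force: 60.0
```

Request:
send_rows --increments '[0, 0, 0, 0.4, 3, 0, 0, 0, 0, 0, 0.4, 3, 0, 0, 0, 0, 0, 0.4, 3, 0, 0, 0, 0, 0, 0.4, 3, 0, 0, 0, 0, 0, 0.4, 2, 0, 0, 0, 0, 0, 0.4, 1, 0, 0, 0, 0, 0, 0, 0.5, 0, 0, 0, 0, 0, 0, 0, 0, 0, 0, 0, 0, 0, 0, 0, 0]'

```text
time: 12.8
position: [0.6998, 0.2614, 0.2505]
tool_rot: [0.984, 0.02, -0.175, 0.004]
ft_force: [-0.1, -0.0, -2.2]
grip_width: 0.0173
grip_force: 60.0
```

```bash
python3 - <<'E'
from h import *
o=st(); c=cam("top"); cv2.imwrite("pics/t2.png",c["image"][150:400,150:420,::-1].repeat(2,0).repeat(2,1))
E
```

```text
t 12.8 p [0.6998 0.2614 0.2505] q [0.19 0.87 0.73 0.05 1.89 1.73] yaw_x 2.34 toolz [-0.345 -0.015 -0.939] F [-0.1 -0.  -2.2] w 0.0173 g 60.0
```

View pics/t2.png

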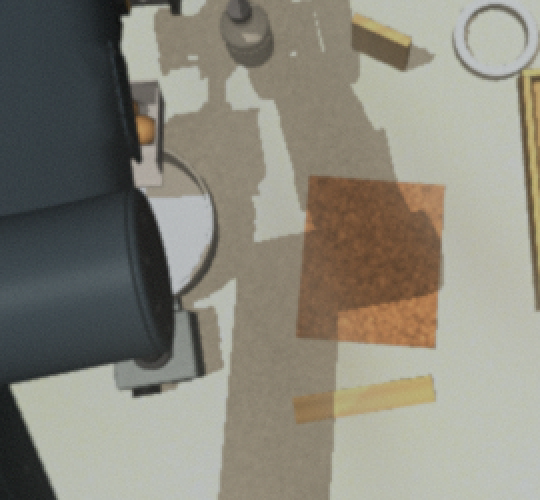

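The top crop shows the pan beside/over the bowl with a ball visible in it at crop (145,127). Most of the pan is hidden by the arm. Next I'll compute the tipping path about the lip.

```bash
python3 - <<'E'
import numpy as np
N=20; ph=np.radians(np.linspace(-20,50,N+1)); lx=np.full(N+1,.542); lz=np.interp(np.arange(N+1),[0,7,20],[.246,.138,.118])
x=lx+.147*np.cos(ph)-.059*np.sin(ph); z=lz+.147*np.sin(ph)+.059*np.cos(ph)
print(x[0],z[0],x[-1],z[-1],np.diff(ph)[0]); print(np.c_[np.diff(x),np.diff(z)].round(4)*100)
E
```

```text
0.700314003711743 0.25116490355749527 0.5912931564799017 0.2685330021099956 0.06108652381980151
[[-0.06 -0.58]
 [-0.12 -0.58]
 [-0.18 -0.59]
 [-0.24 -0.6 ]
 [-0.29 -0.62]
 [-0.35 -0.64]
 [-0.4  -0.66]
 [-0.46  0.7 ]
 [-0.51  0.67]
 [-0.56  0.64]
 [-0.6   0.6 ]
 [-0.65  0.56]
 [-0.69  0.52]
 [-0.73  0.48]
 [-0.77  0.43]
 [-0.8   0.39]
 [-0.83  0.34]
 [-0.86  0.28]
 [-0.89  0.23]
 [-0.91  0.18]]
```

Request:
send_rows --increments '[0.0025, -0.061, 0, -0.06, 0.1, -0.58, 0, 0.0025, -0.061, 0, -0.12, 0.1, -0.58, 0, 0.0025, -0.061, 0, -0.18, 0, -0.59, 0, 0.0025, -0.061, 0, -0.24, 0, -0.6, 0, 0.0025, -0.061, 0, -0.29, 0, -0.62, 0, 0.0025, -0.061, 0, -0.35, 0, -0.64, 0, 0.0025, -0.061, 0, -0.4, 0, -0.66, 0, 0.0025, -0.061, 0, -0.46, 0, 0.7, 0, 0.0025, -0.061, 0, -0.51, 0, 0.67, 0, 0.0025, -0.061, 0, -0.56, 0, 0.64, 0, 0.0025, -0.061, 0, -0.6, 0, 0.6, 0, 0.0025, -0.061, 0, -0.65, 0, 0.56, 0, 0.0025, -0.061, 0, -0.69, 0, 0.52, 0, 0.0025, -0.061, 0, -0.73, 0, 0.48, 0, 0.0025, -0.061, 0, -0.77, 0, 0.43, 0, 0.0025, -0.061, 0, -0.8, 0, 0.39, 0, 0.0025, -0.061, 0, -0.83, 0, 0.34, 0, 0.0025, -0.061, 0, -0.86, 0, 0.28, 0, 0.0025, -0.061, 0, -0.89, 0, 0.23, 0, 0.0025, -0.061, 0, -0.91, 0, 0.18, 0]'

```text
time: 14.52
position: [0.6034, 0.2578, 0.2768]
tool_rot: [0.921, 0.021, 0.389, -0.002]
ft_force: [-0.4, -2.0, -2.0]
grip_width: 0.0172
grip_force: 59.7
```

Request:
send_rows --increments '[0, 0, 0, 0, 0, 0, 0, 0, 0, 0, 0, 0, 0, 0, 0, 0, 0, 0, 0, 0, 0, 0, 0, 0, 0, 0, 0, 0]'

```text
time: 14.85
position: [0.6057, 0.2595, 0.2785]
tool_rot: [0.921, 0.016, 0.39, -0.006]
ft_force: [1.2, 0.2, -2.6]
grip_width: 0.0175
grip_force: 60.0
```

```bash
python3 - <<'E'
from h import *
o=st(); c=cam("side"); cv2.imwrite("pics/s6.png",c["image"][90:290,190:400,::-1].repeat(3,0).repeat(3,1))
E
```

```text
t 14.85 p [0.6057 0.2595 0.2785] q [ 0.33  0.38  1.87 -1.09  0.24  2.85] yaw_x 2.1 toolz [ 0.718  0.023 -0.695] F [ 1.2  0.2 -2.6] w 0.0175 g 60.0
```

View pics/s6.png

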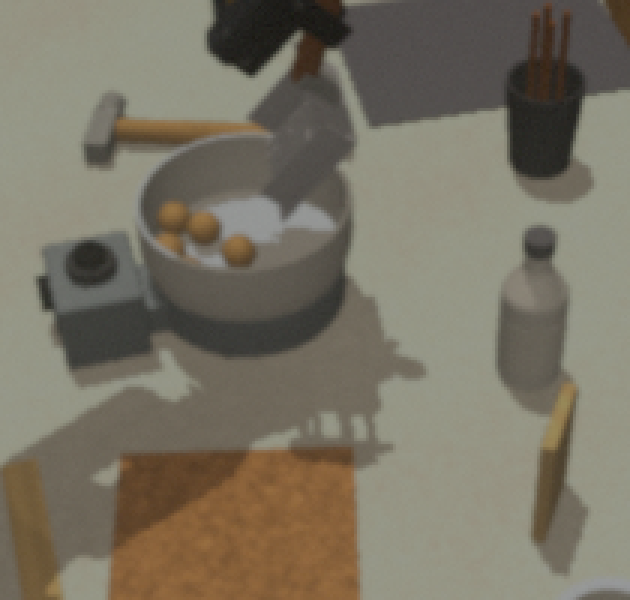

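Four balls are clearly in the bowl at crop (173,215), (203,228), (238,250) and (170,245). The fifth is probably hidden by the near wall or the pan. The wrist is near a joint limit, so I'll back out by rotating up first and then count.

Request:
send_rows --increments '[-0.0025, 0.061, 0, 0.5, 0, 0.4, 0, -0.0025, 0.061, 0, 0.5, 0, 0.6, 0, -0.0025, 0.061, 0, 0.5, 0, 0.6, 0, -0.0025, 0.061, 0, 0.5, 0, 0.6, 0, -0.0025, 0.061, 0, 0.5, 0, 0.6, 0, -0.0025, 0.061, 0, 0.5, 0, 0.6, 0, -0.0025, 0.061, 0, 0.5, 0, 0.6, 0, -0.0025, 0.061, 0, 0.5, 0, 0.6, 0, -0.0025, 0.061, 0, 0.5, 0, 0.6, 0, -0.0025, 0.061, 0, 0.5, 0, 0.6, 0, -0.0025, 0.061, 0, 0.5, 0, 0.6, 0, -0.0025, 0.061, 0, 0.5, 0, 0, 0, 0, 0, 0, 0, 0, 0, 0]'

```text
time: 15.98
position: [0.6648, 0.2547, 0.3369]
tool_rot: [0.997, 0.018, 0.077, 0.009]
ft_force: [1.6, -0.4, -2.2]
grip_width: 0.0175
grip_force: 60.0
```

```bash
python3 - <<'E'
from h import *
o=st(); r=Ro.from_quat(o["tool_rot"]); print(r.as_matrix().round(3))
for n in("side","top"):
    c=cam(n); X=cloud(c); H=cv2.cvtColor(c["image"],cv2.COLOR_RGB2HSV)
    save(c,n+"8.png")
    m=(H[...,0]<22)&(H[...,1]>90)&(H[...,2]>70)&(np.hypot(X[...,0]-.525,X[...,1]-.26)<.086)&(X[...,2]>.055)&(X[...,2]<.13)
    k,l,s,ce=cv2.connectedComponentsWithStats(m.astype(np.uint8))
    for i in range(1,k):
        if s[i,4]>6: print(n,ce[i].round(1),s[i,4],plane(c,ce[i],.073)[0].round(3))
    m=(H[...,0]<22)&(H[...,1]>100)&(X[...,0]>.4)&(abs(X[...,1]+.25)<.06)&(X[...,2]>.02)&(X[...,2]<.06)&(X[...,0]<.65); print("left in bin?",n,m.sum())
E
```

```text
t 15.98 p [0.6648 0.2547 0.3369] q [ 0.23  0.51  1.18 -0.05  1.31  1.78] yaw_x 2.15 toolz [ 0.153 -0.016 -0.988] F [ 1.6 -0.4 -2.2] w 0.0175 g 60.0
[[ 0.988  0.034  0.153]
 [ 0.037 -0.999 -0.016]
 [ 0.152  0.022 -0.988]]
side [251.2 164.8] 210 [0.476 0.284 0.073]
side [269.  173.1] 73 [0.52  0.244 0.073]
left in bin? side 776
top [225.8 267. ] 112 [0.517 0.241 0.073]
top [205.7 285.6] 247 [0.477 0.284 0.073]
top [235.  287.2] 114 [0.472 0.22  0.073]
top [221.1 294.1] 115 [0.457 0.25  0.073]
left in bin? top 50
```

All five balls are in the bowl (blob areas 112, 2×124, 114, 115). Returning the scoop to the mat.

Request:
send_rows --increments '[0.0016, 0.0153, -0.0125, -0.735, -1.66, 0, 0, 0.0016, 0.0153, -0.0125, -0.735, -2.86, 0, 0, 0.0016, 0.0153, -0.0125, -0.735, -2.86, 0, 0, 0.0016, 0.0153, -0.0125, -0.735, -2.86, 0, 0, 0.0016, 0.0153, -0.0125, -0.735, -2.86, 0, 0, 0.0016, 0.0153, -0.0125, -0.735, -2.86, 0, 0, 0.0016, 0.0153, -0.0125, -0.735, -2.86, 0, 0, 0.0016, 0.0153, -0.0125, -0.735, -2.86, 0, 0, 0.0016, 0.0153, -0.0125, -0.735, -2.86, 0, 0, 0.0016, 0.0153, -0.0125, -0.735, -2, 0, 0, 0, 0, 0, 0, 0, -2, 0, 0, 0, 0, 0, 0, -3, 0, 0, 0, 0, 0, 0, -3, 0, 0, 0, 0, 0, 0, -3, 0, 0, 0, 0, 0, 0, -3, 0, 0, 0, 0, 0, 0, -3, 0, 0, 0, 0, 0, 0, -2, 0, 0, 0, 0, 0, 0, -1, 0, 0, 0, 0, 0, 0, 0, 0, 0, 0, 0, 0, 0, 0, 0]'

```text
time: 17.75
position: [0.5871, -0.0105, 0.1371]
tool_rot: [0.999, -0.043, -0.002, 0.005]
ft_force: [1.0, 0.0, -1.9]
grip_width: 0.0174
grip_force: 60.0
```

```bash
cat > pan2.py <<'E'
from h import *
import sys
z0,z1=map(float,sys.argv[1:3])
o=st(); print(Ro.from_quat(o["tool_rot"]).as_matrix().round(4).tolist()); c=cam("side"); save(c,"p%d.png"%(o["time"]*100)); X=cloud(c); s=cv2.cvtColor(c["image"],cv2.COLOR_RGB2HSV)[...,1]
y=np.radians(-5);R=np.array([[np.cos(y),np.sin(y)],[-np.sin(y),np.cos(y)]])
B=np.dstack([(X[...,:2]-[.4917,-.0024])@R.T,X[...,2]])
m=(s<60)&(B[...,2]>z0)&(B[...,2]<z1)&(B[...,0]<.06)&(abs(B[...,0])<.1)&(abs(B[...,1])<.075); 
m=cv2.morphologyEx(m.astype(np.uint8),cv2.MORPH_OPEN,np.ones((3,3)))>0
P=B[m]*1000; print("mat frame",len(P),np.percentile(P,[1,99],axis=0).round(1).tolist())
g=P[abs(P[:,1])<35]; f=g[abs(g[:,2]-np.median(g[:,2]))<8]
k=np.linalg.lstsq(np.c_[f[:,:2],np.ones(len(f))],f[:,2],rcond=None)[0]; print("slopes deg",np.degrees(np.arctan(k[:2])),"floor",f.mean(0),"lip x",np.percentile(f[:,0],1))
print(cv2.minAreaRect(P[:,:2].astype(np.float32)))
E
python3 pan2.py .06 .14
```

```text
t 17.75 p [ 0.5871 -0.0105  0.1371] q [-0.2   0.6   1.61 -0.01  0.93  1.46] yaw_x -4.93 toolz [-0.004 -0.011 -1.   ] F [ 1.   0.  -1.9] w 0.0174 g 60.0
[[0.9963, -0.086, -0.0038], [-0.086, -0.9962, -0.0108], [-0.0029, 0.0111, -0.9999]]
mat frame 1777 [[-43.4, -54.9, 71.9], [52.8, 52.1, 126.1]]
slopes deg [ 2.61393571 -0.47186777] floor [-2.22594568  5.00764679 76.26429199] lip x -44.02773772513567
((6.113075256347656, -0.49591064453125), (100.9664077758789, 112.34185028076172), 1.604798436164856)
```

Request:
send_rows --increments '[0.009, 0.046, 0, -0.1, 0.1, 0, 0, 0, 0, 0, 0, 0, -1.5, 0, 0, 0, 0, 0, 0, -1.5, 0, 0, 0, 0, 0, 0, -1.5, 0, 0, 0, 0, 0, 0, -1, 0, 0, 0, 0, 0, 0, -0.8, 0, 0, 0, 0, 0, 0, -0.4, 0, 0, 0, 0, 0, 0, -0.2, 0, 0, 0, 0, 0, 0, -0.1, 0, 0, 0, 0, 0, 0, 0, 0, 0, 0, 0, 0, 0, 0, 0]'

```text
time: 18.72
position: [0.5869, -0.0095, 0.0671]
tool_rot: [0.999, -0.043, -0.024, 0.002]
ft_force: [0.3, -0.0, -0.6]
grip_width: 0.0177
grip_force: 60.0
```

```bash
python3 pan2.py .0 .065
```

```text
t 18.72 p [ 0.5869 -0.0095  0.0671] q [-0.2   0.72  1.62 -0.02  0.86  1.47] yaw_x -4.91 toolz [-0.049 -0.002 -0.999] F [ 0.3 -0.  -0.6] w 0.0177 g 60.0
[[0.9952, -0.0853, -0.0489], [-0.0855, -0.9963, -0.002], [-0.0485, 0.0062, -0.9988]]
mat frame 1683 [[-47.2, -53.7, 6.2], [49.0, 53.0, 59.4]]
slopes deg [-0.08191358 -0.60071499] floor [-4.4606943   4.0297781  10.90695458] lip x -46.8511204526547
((-22.75830078125, -0.3137474060058594), (148.71983337402344, 112.50000762939453), 2.4414405822753906)
```

Request:
send_rows --increments '[0, 0, 0, 0, 0, -0.1, 0, 0, 0, 0, 0, 0, -0.1, 0, 0, 0, 0, 0, 0, -0.1, 0, 0, 0, 0, 0, 0, -0.1, 0, 0, 0, 0, 0, 0, 0, 0, 0, 0, 0, 0, 0, 0, 0]'

```text
time: 19.27
position: [0.5864, -0.0095, 0.0625]
tool_rot: [0.999, -0.043, -0.025, 0.002]
ft_force: [-0.3, 0.7, -1.1]
grip_width: 0.0173
grip_force: 60.0
```

Request:
send_rows --increments '[0, 0, 0, 0, 0, -0.1, 0, 0, 0, 0, 0, 0, 0, 0, 0, 0, 0, 0, 0, 0, 0]'

```text
time: 19.52
position: [0.5868, -0.0096, 0.0619]
tool_rot: [0.999, -0.043, -0.025, 0.002]
ft_force: [0.4, 0.0, 0.8]
grip_width: 0.0176
grip_force: 60.0
```

```bash
python3 pan2.py .0 .065
```

```text
t 19.52 p [ 0.5868 -0.0096  0.0619] q [-0.2   0.73  1.62 -0.02  0.85  1.47] yaw_x -4.92 toolz [-0.049 -0.002 -0.999] F [0.4 0.  0.8] w 0.0176 g 60.0
[[0.9951, -0.0854, -0.0494], [-0.0856, -0.9963, -0.0019], [-0.0491, 0.0061, -0.9988]]
mat frame 1674 [[-47.0, -53.6, 2.1], [49.1, 53.1, 54.3]]
slopes deg [-0.06979028 -0.30777615] floor [-4.79993711  3.88921052  6.08758992] lip x -47.269293004382554
((1.8326797485351562, 0.24884033203125), (100.02291870117188, 110.83175659179688), 0.005698444787412882)
```

Request:
send_rows --increments '[0, 0, 0, 0, 0, 0, 0.3, 0, 0, 0, 0, 0, 0, 0.5, 0, 0, 0, 0, 0, 0, 0.7, 0, 0, 0, 0, 0, 0, 0.7, 0, 0, 0, 0, 0, 0, 0.7, 0, 0, 0, 0, 0, 0, 0.7, 0, 0, 0, 0.04, 0, 1, 0.7, 0, 0, 0, 0.08, 0, 2, 0.7, 0, 0, 0, 0.12, 0, 3, 0.7, 0, 0, 0, 0.12, 0, 3, 0.7, 0, 0, 0, 0.12, 0, 3, 0.7, 0, -0.025, 0, 0, 0, 3, 0, 0, -0.025, 0, 0, 0, 0, 0, 0, 0, 0, 0, 0, 0, 0]'

```text
time: 20.73
position: [0.5918, -0.0095, 0.2149]
tool_rot: [0.999, -0.043, 0.003, 0.001]
ft_force: [-0.0, -0.2, -0.5]
grip_width: 0.0479
grip_force: 0.0
```

```bash
python3 pan2.py .0 .065; python3 - <<'E'
from h import *
c=cam("top");X=cloud(c);V=c["image"].max(2)
m=(X[...,2]>.083)&(X[...,2]<.1)&(np.hypot(X[...,0]-.392,X[...,1]-.235)<.03)
P=X[m];print("jog",len(P),P.mean(0),cv2.minEnclosingCircle(P[:,:2].astype(np.float32)*1000),np.percentile(P[:,2],[20,50,90]))
E
```

```text
t 20.73 p [ 0.5918 -0.0095  0.2149] q [-0.2   0.5   1.54 -0.    1.1   1.45] yaw_x -4.9 toolz [ 0.005 -0.003 -1.   ] F [-0.  -0.2 -0.5] w 0.0479 g 0.0
[[0.9963, -0.0855, 0.0053], [-0.0854, -0.9963, -0.0028], [0.0055, 0.0023, -1.0]]
mat frame 1672 [[-47.2, -53.8, 2.3], [49.2, 53.7, 53.1]]
slopes deg [ 0.00274864 -0.21091954] floor [-4.68874703  3.89239273  5.96890181] lip x -47.59586315680934
((1.650848388671875, 0.09888839721679688), (111.35391235351562, 100.37619018554688), 89.89204406738281)
jog 155 [0.3917226  0.23888872 0.08948607] ((391.7152404785156, 238.35284423828125), 20.86440658569336) [0.08659246 0.08967663 0.09379984]
```

Request:
send_rows --increments '[0, 0, 0, -2, 1.46, 0, 0, 0, 0, 0, -2, 2.46, 0, 0, 0, 0, 0, -2, 2.46, 0, 0, 0, 0, 0, -2, 2.46, 0, 0, 0, 0, 0, -2, 2.46, 0, 0, 0, 0, 0, -2, 2.46, 0, 0, 0, 0, 0, -2, 2.46, 0, 0, 0, 0, 0, -2, 2.46, 0, 0, 0, 0, 0, -2, 2.46, 0, 0, 0, 0, 0, -2, 2.46, 0, 0, 0, 0, 0, 0, 1, 0, 0, 0, 0, 0, 0, 0, -3, 0, 0, 0, 0, 0, 0, -3, 0, 0, 0, 0, 0, 0, -2, 0, 0, 0, 0, 0, 0, -1, 0, 0, 0, 0, 0, 0, 0, 0, 0, 0, 0, 0, 0, 0, 0]'

```text
time: 22.25
position: [0.3911, 0.2362, 0.1205]
tool_rot: [0.999, -0.043, -0.001, 0.001]
ft_force: [-0.2, 0.1, 1.0]
grip_width: 0.0004
grip_force: 0.0
```

```bash
python3 - <<'E'
from h import *
st()
c=cam("side");cv2.imwrite("pics/s9.png",c["image"][110:260,150:350,::-1].repeat(3,0).repeat(3,1))
E
```

```text
t 22.25 p [0.3911 0.2362 0.1205] q [ 0.3   0.5   1.95 -0.    0.7   1.96] yaw_x -4.92 toolz [-0.003 -0.003 -1.   ] F [-0.2  0.1  1. ] w 0.0004 g 0.0
```

View pics/s9.png

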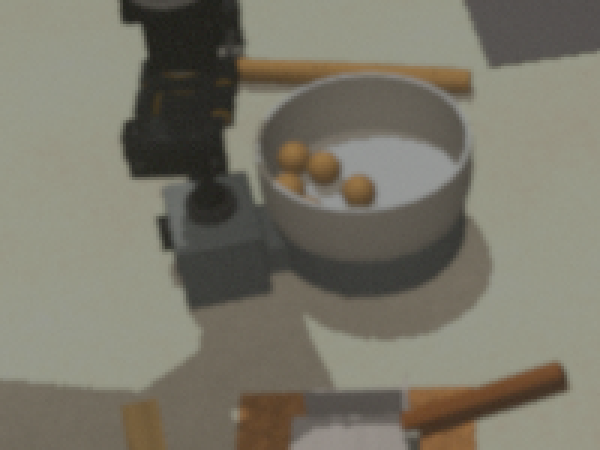

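The fingers are closed over the button (crop (212,195)) and the scoop lies flat on the mat. Pressing down.

Request:
send_rows --increments '[0, 0, 0, 0, 0, -1, 0, 0, 0, 0, 0, 0, -0.8, 0, 0, 0, 0, 0, 0, -0.3, 0, 0, 0, 0, 0, 0, -0.2, 0, 0, 0, 0, 0, 0, -0.2, 0, 0, 0, 0, 0, 0, -0.2, 0, 0, 0, 0, 0, 0, -0.2, 0, 0, 0, 0, 0, 0, 0, 0]'

```text
time: 22.97
position: [0.3915, 0.2365, 0.0942]
tool_rot: [0.999, -0.043, 0.001, 0.001]
ft_force: [-1.9, -2.3, 15.9]
grip_width: 0.0004
grip_force: 7.9
```

Request:
send_rows --increments '[0, 0, 0, 0, 0, -0.1, 0, 0, 0, 0, 0, 0, 0, 0, 0, 0, 0, 0, 0, 0, 0, 0, 0, 0, 0, 0, 0, 0, 0, 0, 0, 0, 0, 0, 0, 0, 0, 0, 0, 0, 0, 0, 0, 0, 0, 0, 0, 0, 0, 0, 0, 0, 0, 0, 0, 0, 0, 0, 0, 0, 0, 0, 0, 0, 0, 0, 0, 0, 0, 0, 0, 0, 0, 0, 0, 0, 0, 0, 0, 0, 0, 0, 0, 0, 0, 0, 0, 0, 0, 0, 0, 0, 0, 0, 0, 0, 0, 0, 0, 0, 0, 0, 0, 0, 0, 0, 0, 0, 0, 0, 0, 0, 0, 0, 0, 0, 0, 0, 0, 0, 0, 0, 0, 0, 0, 0, 0, 0, 0, 0, 0, 0, 0, 0, 0, 0, 0, 0, 0, 0]'

```text
time: 24.63
position: [0.3916, 0.2365, 0.094]
tool_rot: [0.999, -0.043, 0.001, 0.001]
ft_force: [-3.7, -1.9, 24.8]
grip_width: 0.0001
grip_force: 12.3
```

Request:
send_rows --increments '[0, 0, 0, 0, 0, 0, 0, 0, 0, 0, 0, 0, 0, 0, 0, 0, 0, 0, 0, 0, 0, 0, 0, 0, 0, 0, 0, 0, 0, 0, 0, 0, 0, 0, 0, 0, 0, 0, 0, 0, 0, 0, 0, 0, 0, 0, 0, 0, 0, 0, 0, 0, 0, 0, 0, 0, 0, 0, 0, 0, 0, 0, 0, 0, 0, 0, 0, 0, 0, 0]'

```text
time: 25.47
position: [0.3916, 0.2365, 0.094]
tool_rot: [0.999, -0.043, 0.001, 0.001]
ft_force: [-3.3, -2.1, 25.3]
grip_width: 0.0004
grip_force: 12.3
```

Request:
send_rows --increments '[0, 0, 0, 0, 0, 1, 0, 0, 0, 0, 0, 0, 2, 0, 0, 0, 0, 0, 0, 3, 0, 0, 0, 0, 0, 0, 3, 0, 0, 0, 0, 0, 0, 2, 0, 0, 0, 0, 0, 0, 0, 0, 0, 0, 0, 0, 0, 0, 0, 0, 0, 0, 0, 0, 0, 0]'

```text
time: 26.13
position: [0.3906, 0.2364, 0.2009]
tool_rot: [0.999, -0.043, -0.001, 0.001]
ft_force: [0.2, -0.7, 0.2]
grip_width: 0.0004
grip_force: 0.0
```

```bash
python3 - <<'E'
from h import *
st()
c=cam("top");X=cloud(c);H=cv2.cvtColor(c["image"],cv2.COLOR_RGB2HSV)
m=(H[...,0]<22)&(H[...,1]>90)&(H[...,2]>70)&(np.hypot(X[...,0]-.525,X[...,1]-.26)<.086)&(X[...,2]>.055)&(X[...,2]<.13); print("ball px",m.sum())
for n,b,z,p in(("tape",(370,140,425,195),(.015,.035),0),("panel",(315,145,362,190),(.09,.12),0),("glue",(255,140,295,190),(.1,.2),0)):
    u0,v0,u1,v1=b; P=X[v0:v1,u0:u1].reshape(-1,3); P=P[(P[:,2]>z[0])&(P[:,2]<z[1])]; print(n,np.round(cv2.minAreaRect(P[:,:2].astype(np.float32)*1000)[0],1))
E
python3 pan2.py 0 .065
```

```text
t 26.13 p [0.3906 0.2364 0.2009] q [ 0.3   0.35  1.87 -0.    0.92  1.96] yaw_x -4.91 toolz [-0.001 -0.002 -1.   ] F [ 0.2 -0.7  0.2] w 0.0004 g 0.0
ball px 453
tape [ 744.4 -153.9]
panel [736.4 -15.2]
glue [747.3 138.7]
t 26.18 p [0.3903 0.2362 0.2005] q [ 0.3   0.35  1.87 -0.    0.92  1.96] yaw_x -4.91 toolz [-0.003 -0.003 -1.   ] F [-0.8 -0.6 -0.8] w 0.0006 g 0.0
[[0.9963, -0.0856, -0.0026], [-0.0856, -0.9963, -0.0025], [-0.0023, 0.0028, -1.0]]
mat frame 1669 [[-47.0, -53.9, 2.0], [48.8, 52.9, 53.5]]
slopes deg [-0.1881939  -0.23075819] floor [-4.87116688  3.53727187  5.95577664] lip x -47.38367756769915
((1.6909713745117188, 0.3854408264160156), (100.23143005371094, 111.9531021118164), 0.07989365607500076)
```

```bash
python3 -c "
from rig import robot
print(robot.hand_in())"
```

```text
the job is handed in; nothing more can be done
None
```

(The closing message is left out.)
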